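# Stack the dish frame in the dry box and seal the lid

### The arm

A 7-joint arm with a two-finger parallel gripper is mounted at the origin on the work surface. World frame = base frame: x ahead of the robot, y to its left, z up, the work surface at z = 0. Lengths are in m, angles in rad, forces in N, time in s.
With the tool pointing down it reaches from about 0.425 to 0.95 m from the base axis. Payload 4.7 kg.
Tool frame: the origin (TCP) lies on the centre line of the jaws, within the pads' length; the fingertips stand robot.nose_length ahead of it and the grasp point (between the pads) lies 8 mm behind it (robot.nose_length is the distance from the TCP to the fingertips, in m); z points along the fingers, y is the line along which they close (so a half turn about z gives the same grasp; the last joint's range is limited). The gripper opens to 85 mm and grips with 20 to 120 N. Pads are 22 mm wide; open, the fingers measure 114 mm over their backs; the gripper's body (76 mm by 85 mm) begins 54 mm behind the grasp point. The pads swing forward as they close: fully open they stand 13 mm farther back than shut.
Start: joints at [-1.156, 0.469, -0.049, 1.532, 0.024, 1.141, -0.082], TCP at [0.29, 0.61, 0.242] pointing down, gripper open.
Joint ranges: [-2.59, 2.59], [-0.33, 1.99], [-1.39, 1.29], [0.1, 2.45], [-1.04, 4.18], [0.21, 1.99], [-2.66, 2.66]. Speed limits (rad/s): [2.57, 2.57, 3.14, 3.14, 3.14, 3.14, 3.14].

### API

Orientations are given as [roll, pitch, yaw] about the fixed x, y, z axes, in that order (R = Rz(yaw) Ry(pitch) Rx(roll)).
In Python, from plant import robot, kinematics, grab_frame gives the robot as it stands (robot), with the cameras as plain functions and the kinematics (kinematics). Calls block until the motion is done:
- robot.goto(position, orientation): joint-space move of the TCP to a pose.
- robot.move_straight(position, vel=0.15, attitude=None, contact_N=None): straight line of the TCP; attitude=None keeps the orientation; vel is the mean speed in m/s. With contact_N (N) it stops when the force on the tool has changed by that much, and returns True; else False.
- robot.move_joints(angles): joint-space move.
- robot.grip(opening, strength=None): opening from 0.0 (shut) to 1.0 (fully open); strength is the grip in N (None keeps the last); returns when the fingers have stopped.
- robot.sleep(seconds).
- kinematics.inverse_kinematics(position, orientation): joint angles nearest the present ones, or None.
- robot.sense(): the state.
- grab_frame(name): name is "side" or "top"; returns a dict with "image" (400x640x3 uint8, red, green, blue), "range_z" (400x640 float32, m along the optical axis (not along the pixel's ray), 0 where there is no reading), "fx", "fy", "cx", "cy" (pixels), "R" (3x3) and "t" (3): a world point X has camera coordinates R X + t. Camera axes: x right, y down, z forward; pixel columns grow to the right and rows downward; lengths in m; the calibration is good to about 2 mm. A picture is of the moment at which its call begins.
A pose or a line that the arm cannot do raises robot.IKError and nothing moves.
- robot.close_job(): hands the job in; it is judged then, once.
The state is a dict: "t": time; "joint_pos": joint angles; "joint_velocities": joint speeds; "effort": joint torques, N m; "tcp_pos": TCP position; "tcp_rot": TCP orientation; "wrist_force": force on the tool from outside, world axes, zero at the start; "torque": the same for the moment, N m; "opening": opening from 0.0 (shut) to 1.0 (fully open); "gripper_force": force on a finger pad.
Only numpy, scipy, OpenCV 4.12 (cv2) and the standard library are available. Lean on these libraries where they do the work, as an engineer would, in place of code of your own. Each camera call takes 0.05 s, during which the arm holds its last target. There are 200 camera calls.

### The job

Put the loaded dish frame away in the clear dry box: carry it level by its black handle and lower it gently onto the frame already inside, so that all four of its corner pins go fully down into the blue corner cups, and let it go. Then set the blue lid, without dropping it, squarely on the box so that it rests loosely on the rubber seal, let go, and press it down corner by corner, one corner at a time, until all four corners are home and the lid sits flat. Keep the dishes in their frames and leave the other things on the bench where they are.

Things in the scene. Friction and masses are not known exactly. Their poses are not given: they have to be found in the camera images.
- box: dry box, fixed to the bench, 214 x 154 mm at its grey rim (long side along its x), rim top 124 mm above the bench, clear walls 5 mm thick, open top 192 x 132 mm inside, floor 6 mm thick. Origin: centre of its underside; z up. A black rubber seal stands 6 mm proud of the rim all round
- lower_frame: stacking frame standing in the dry box, fixed to it, centred, 166 x 104 mm, two dishes in it. Origin: centre of its underside, on the box's floor, 6 mm above the bench; x along its long side. Four corner posts, 20 mm square, at x = +-73, y = +-42 mm, end in open square blue cups, 15 mm wide inside, 20 mm deep, mouths 46 mm above this origin
- frame: loose aluminium stacking frame, 166 (its x) x 104 x 78 mm, about 0.45 kg, two dishes in it. Origin: centre of its underside, at the tips of its black corner pins; z up. Pins at x = +-73, y = +-42 mm: 10 mm thick, 16 mm long, tips tapered over 6 mm to 5 mm. With the post shoulders down on the cups this origin lies 30 mm above that of lower_frame. Either way round fits
- frame_handle (a point): middle of the frame's black bar handle, 72 mm above the frame's origin. The bar lies along the frame's y, is 94 mm long, 12 mm wide and 12 mm high (66 to 78 mm above the origin), free underneath between end struts at y = +-44 mm; the dishes' tops end 41 mm above the origin
- lid: loose blue lid with clear window, 214 (its x) x 154 mm, 0.35 kg, right way up. Origin: centre of its underside, at the lower edge of its locating lip; z up. The lip, 186 x 126 mm, 12 mm deep, enters the box with 3 mm to spare each side. Plate 12 to 18 mm above the origin. Origin above the bench: 118 mm resting on the seal, 112 mm fully down. Either way round fits
- lid_handle (a point): middle of the lid's white bar handle, 50 mm above the lid's origin. The bar lies along the lid's y, 94 mm long, 14 mm wide, 12 mm high (44 to 56 mm above the origin)
- lid_corner_a (a point): top of the lid at the white round thumb rest, 20 mm across, of its corner at x = +95, y = +65 mm in the lid's frame, 18 mm above the lid's origin: the place to press
- lid_corner_b (a point): top of the lid at the white round thumb rest, 20 mm across, of its corner at x = +95, y = -65 mm in the lid's frame, 18 mm above the lid's origin: the place to press
- lid_corner_c (a point): top of the lid at the white round thumb rest, 20 mm across, of its corner at x = -95, y = -65 mm in the lid's frame, 18 mm above the lid's origin: the place to press
- lid_corner_d (a point): top of the lid at the white round thumb rest, 20 mm across, of its corner at x = -95, y = +65 mm in the lid's frame, 18 mm above the lid's origin: the place to press
- seal_nl (a joint): how far the rubber seal at the box's corner x = -101, y = +71 mm (box frame) is pressed in: 0 = standing 6 mm proud, 0.006 m = home. It gives way at about 9 N and stays where it is pushed; the lid's weight alone does not move it
- seal_nr (a joint): how far the rubber seal at the box's corner x = -101, y = -71 mm (box frame) is pressed in: 0 = standing 6 mm proud, 0.006 m = home. It gives way at about 9 N and stays where it is pushed; the lid's weight alone does not move it
- seal_fl (a joint): how far the rubber seal at the box's corner x = +101, y = +71 mm (box frame) is pressed in: 0 = standing 6 mm proud, 0.006 m = home. It gives way at about 9 N and stays where it is pushed; the lid's weight alone does not move it
- seal_fr (a joint): how far the rubber seal at the box's corner x = +101, y = -71 mm (box frame) is pressed in: 0 = standing 6 mm proud, 0.006 m = home. It gives way at about 9 N and stays where it is pushed; the lid's weight alone does not move it
- dish_a: closed clear Petri dish, 60 mm across, 15 mm high, loose in a shallow well of the loose frame (about x = -46 mm in frame). Origin: centre of its underside
- dish_b: closed clear Petri dish, 60 mm across, 15 mm high, loose in a shallow well of the loose frame (about x = +46 mm in frame). Origin: centre of its underside
- dish_c: closed clear Petri dish, 60 mm across, 15 mm high, loose in a shallow well of the lower frame (about x = -46 mm in lower_frame). Origin: centre of its underside
- dish_d: closed clear Petri dish, 60 mm across, 15 mm high, loose in a shallow well of the lower frame (about x = +46 mm in lower_frame). Origin: centre of its underside
- jar: bystander: amber glass jar with black cap, 60 mm across, 75 mm high; origin under its centre
- bottle: bystander: white bottle with red cap, 48 mm across, 110 mm high; origin under its centre
- forceps: bystander: steel forceps lying flat, 125 mm long along its x, 8 mm high; origin under its middle
- vials: bystander: white rack of capped vials, 60 x 110 x 60 mm; origin under its centre
- beaker: bystander: open glass beaker, 64 mm across, 80 mm high; origin under its centre

How it is judged:
On the way, in this order (a step that is already met when the one before it is completed fails the run):
1. the loaded frame stands with all four pins home in the cups of the lower frame, let go, its dishes still in it (x of frame in the frame of lower_frame between -0.005 and 0.005 m and y of frame in the frame of lower_frame between -0.005 and 0.005 m and z of frame in the frame of lower_frame between 0.026 and 0.0325 m and angle between the x axis of frame and the x axis of lower_frame, either way round below 0.06 rad and angle between frame's own z axis and vertical below 0.03 rad and y of dish_a in the frame of frame between -0.015 and 0.015 m and x of dish_a in the frame of frame between -0.065 and 0.065 m and z of dish_a in the frame of frame between 0.022 and 0.032 m and y of dish_b in the frame of frame between -0.015 and 0.015 m and x of dish_b in the frame of frame between -0.065 and 0.065 m and z of dish_b in the frame of frame between 0.022 and 0.032 m and contact force between the fingers and frame below 0.1 N and linear speed of frame below 0.02 m/s), for 0.2 s.
2. the lid rests squarely and loosely on the seal, let go, no corner pressed yet (each seal corner in less than 3 mm) (x of lid in the frame of box between -0.005 and 0.005 m and y of lid in the frame of box between -0.005 and 0.005 m and angle between the x axis of lid and the x axis of box, either way round below 0.05 rad and contact force between the fingers and lid below 0.1 N and linear speed of lid below 0.02 m/s and z of lid in the frame of box between 0.113 and 0.121 m and angle between lid's own z axis and vertical below 0.04 rad and value of joint each of seal_nl, seal_nr, seal_fl, seal_fr below 0.003 m), for 0.2 s.
3. a first corner is pressed home (seal in over 4.5 mm) while the other three still stand up (in less than 3 mm) (((value of joint seal_nl above 0.0045 m and value of joint each of seal_nr, seal_fl, seal_fr below 0.003 m) or (value of joint seal_nr above 0.0045 m and value of joint each of seal_nl, seal_fl, seal_fr below 0.003 m) or (value of joint seal_fl above 0.0045 m and value of joint each of seal_nl, seal_nr, seal_fr below 0.003 m) or (value of joint seal_fr above 0.0045 m and value of joint each of seal_nl, seal_nr, seal_fl below 0.003 m))), for 0.05 s.
At the end, for the whole second after the job is handed in: Frame socketed in the lower frame (5 mm, 0.06 rad, origin 26 to 32.5 mm above its) with its dishes; lid square (5 mm, 0.05 rad), flat (0.015 rad), every seal corner in over 4.5 mm; let go, at rest; lower dishes moved under 20 mm, bystanders under 30 mm (x of frame in the frame of lower_frame between -0.005 and 0.005 m and y of frame in the frame of lower_frame between -0.005 and 0.005 m and z of frame in the frame of lower_frame between 0.026 and 0.0325 m and angle between the x axis of frame and the x axis of lower_frame, either way round below 0.06 rad and angle between frame's own z axis and vertical below 0.03 rad and y of dish_a in the frame of frame between -0.015 and 0.015 m and x of dish_a in the frame of frame between -0.065 and 0.065 m and z of dish_a in the frame of frame between 0.022 and 0.032 m and y of dish_b in the frame of frame between -0.015 and 0.015 m and x of dish_b in the frame of frame between -0.065 and 0.065 m and z of dish_b in the frame of frame between 0.022 and 0.032 m and x of lid in the frame of box between -0.005 and 0.005 m and y of lid in the frame of box between -0.005 and 0.005 m and angle between the x axis of lid and the x axis of box, either way round below 0.05 rad and contact force between the fingers and lid below 0.1 N and linear speed of each of lid, frame below 0.02 m/s and value of joint each of seal_nl, seal_nr, seal_fl, seal_fr above 0.0045 m and z of lid in the frame of box between 0.1105 and 0.1138 m and angle between lid's own z axis and vertical below 0.015 rad and distance of each of dish_c, dish_d from where it was at the start of the episode below 0.02 m and distance of each of jar, bottle, forceps, vials, beaker from where it was at the start of the episode below 0.03 m); the robot touches nothing.
It fails at once if the frame or the lid is dropped (out of the fingers and faster than 0.45 m/s, a fall of about 10 mm) ((contact force between the fingers and frame below 0.1 N and linear speed of frame above 0.45 m/s) or (contact force between the fingers and lid below 0.1 N and linear speed of lid above 0.45 m/s)).
It fails at once if the frame is banged or forced onto the lower frame (over 80 N) (contact force between frame and lower_frame above 80 N).
It fails at once if the loaded frame is tipped more than 20 degrees (angle between frame's own z axis and vertical above 0.35 rad).
It fails at once if a dish leaves its frame (distance between any of dish_a, dish_b and frame above 0.085 m or distance between any of dish_c, dish_d and lower_frame above 0.085 m).
It fails at once if a bystander is moved more than 30 mm or tipped over (distance of any of jar, bottle, forceps, vials, beaker from where it was at the start of the episode above 0.03 m or angle between any of jar, bottle, forceps, vials, beaker's own z axis and vertical above 0.5 rad).
It also fails if it takes over 72 s, if anything falls off the work surface, if the arm or the gripper's body presses on something with over 40 N, if the wrist force passes 120 N, or if a joint passes its speed limit or range.

## Working session

There is one attempt and no reset: what is moved stays moved. The work goes in short steps, each a Python script; the robot and the scene stay as the last script left them, time stands still between calls to the robot, and variables do not carry over. Pictures are saved under pics/ and viewed, at most 10 in all, crops included, and the job is handed in when it is done.

```bash
ls; mkdir -p pics
python3 - <<'E'
from plant import robot, kinematics, grab_frame
import cv2,numpy as np
s=robot.sense();print(s['t'],s['tcp_pos'],s['tcp_rot'],s['opening'],robot.nose_length,s['wrist_force'])
for n in("side","top"):
    f=grab_frame(n);np.savez(f"f_{n}.npz",**f)
    cv2.imwrite(f"pics/{n}0.png",f["image"][:,:,::-1]);C=-f["R"].T@f["t"];print(n,C,f["R"].tolist(),f["fx"],f["fy"],f["cx"],f["cy"],(f["range_z"]>0).mean())
E
```

```text
pics
plant.py
0.0 [0.28954063 0.60910866 0.24126344] [-3.13960036e+00  6.22768717e-05  2.69788143e+00] 0.9988830825118735 0.011 [-0.3338513   0.31423816  0.08788187]
side [ 0.17445716 -0.48252141  0.86896105] [[0.7696080720377411, -0.6384907899032995, 0.005738175930692974], [-0.506192309316303, -0.6155698414674542, -0.6040224468219384], [0.38919501723863226, 0.46195593024053033, -0.7969466463146871]] 408.2068329750008 408.2068329750008 317.5676134866857 201.11590895284152 0.9962109375
top [ 0.29076941 -0.0400603   1.34274375] [[0.10444776249369536, -0.994509287008434, 0.0064763387833553015], [-0.9725239560203162, -0.10349674572817436, -0.20853196059662285], [0.20805725143972867, 0.015482302078624189, -0.9779941096170729]] 425.7429194497047 425.7429194497047 321.9603014404614 200.69280398598178 0.99626171875
```

View pics/top0.png

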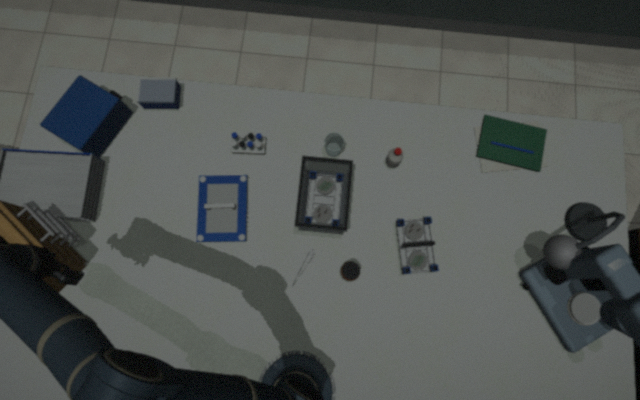

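View pics/side0.png

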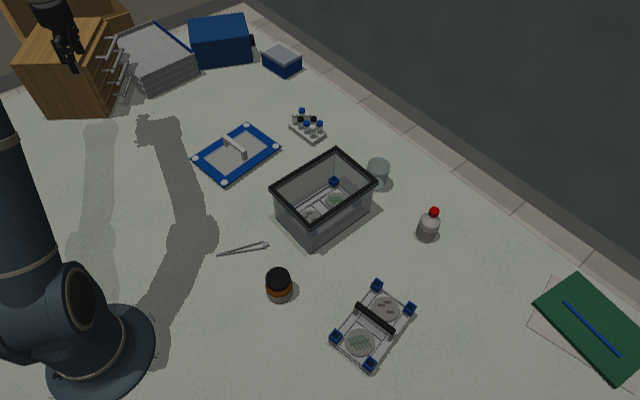

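The top view shows the lid at (222,208), box at (324,193) and frame at (416,245). The side view shows them at (236,152), (324,198) and (373,325). I'll measure each from both views with colour masks, depth and plane-cast rays.

```bash
cat > h.py <<'E'
import numpy as np,cv2
def cloud(f):
    z=f["range_z"].astype(float);h,w=z.shape;u,v=np.meshgrid(np.arange(w),np.arange(h))
    c=np.stack([(u-f["cx"])/f["fx"]*z,(v-f["cy"])/f["fy"]*z,z],-1)
    return (c-f["t"])@f["R"]
def cast(f,uv,h):
    uv=np.atleast_2d(uv);d=np.c_[(uv[:,0]-f["cx"])/f["fx"],(uv[:,1]-f["cy"])/f["fy"],np.ones(len(uv))]@f["R"]
    C=-f["R"].T@f["t"];return C+d*((h-C[2])/d[:,2])[:,None]
def tri(fa,ua,fb,ub):
    A=[]
    for f,u in((fa,ua),(fb,ub)):
        P=np.c_[f["R"],f["t"]];x=(u[0]-f["cx"])/f["fx"];y=(u[1]-f["cy"])/f["fy"]
        A+=[x*P[2]-P[0],y*P[2]-P[1]]
    A=np.array(A);return np.linalg.lstsq(A[:,:3],-A[:,3],rcond=None)[0]
def rect(xy):
    (c,s,a)=cv2.minAreaRect((np.asarray(xy)*1000).astype(np.float32))
    if s[0]<s[1]: s=s[::-1];a+=90
    return np.round(c,1),np.round(s,1),round((a+90)%180-90,2)   # yaw of long side, mm, deg
def blue(f):
    h=cv2.cvtColor(f["image"],cv2.COLOR_RGB2HSV);return cv2.inRange(h,(105,110,40),(125,255,255))>0
def dark(f,t=60): return f["image"].max(-1)<t
def win(m,u0,u1,v0,v1):
    o=np.zeros_like(m);o[v0:v1,u0:u1]=m[v0:v1,u0:u1];return o
def comps(m,amin=8):
    n,l,s,c=cv2.connectedComponentsWithStats(m.astype(np.uint8));return [(s[i,4],c[i],l==i) for i in range(1,n) if s[i,4]>=amin]
def pix(m): v,u=np.nonzero(m);return np.c_[u,v].astype(float)
E
python3 - <<'E'
from h import *
F={n:dict(np.load(f"f_{n}.npz")) for n in("side","top")}
W={"side":dict(lid=(185,290,118,192),box=(260,390,140,260),fr=(320,425,270,378)),"top":dict(lid=(190,255,170,248),box=(288,360,148,240),fr=(388,445,208,282))}
for n,f in F.items():
    P=cloud(f);print("==",n,"bench z",np.median(P[200:300,200:300,2] if n=="side" else P[100:140,280:320,2]))
    m=win(blue(f),*W[n]["lid"]);z=np.median(P[m][:,2]);print("lid",m.sum(),"z",z,rect(cast(f,pix(m),z)[:,:2]))
    g=win(np.ones_like(m),*W[n]["lid"])&(P[...,2]>.043)&(P[...,2]<.09);z=np.median(P[g][:,2])
    print(" lid handle",g.sum(),np.percentile(P[g][:,2],[5,50,95]).round(4),rect(P[g][:,:2]))
    b=win(np.ones_like(m),*W[n]["box"])&(P[...,2]>.117)&(P[...,2]<.14);print("box",b.sum(),np.percentile(P[b][:,2],[5,50,95]).round(4),rect(P[b][:,:2]))
    b2=win(dark(f,70),*W[n]["box"])&(P[...,2]>.117);print(" box dark",b2.sum(),rect(cast(f,pix(b2),np.median(P[b2][:,2]))[:,:2]))
    for a,c,l in comps(win(blue(f),*W[n]["fr"])): z=np.median(P[l][:,2]);print(" frcup",a,c.round(1),"z",z.round(4),cast(f,c,z)[0,:2].round(4))
    for a,c,l in comps(win(blue(f),*W[n]["box"])): z=np.median(P[l][:,2]);print(" boxcup",a,c.round(1),"z",z.round(4),cast(f,c,z)[0,:2].round(4))
    d=win(np.ones_like(m),*W[n]["fr"])&(P[...,2]>.065)&(P[...,2]<.095);print("frhandle",d.sum(),np.percentile(P[d][:,2],[5,50,95]).round(4),rect(P[d][:,:2]),(P[d][:,:2].mean(0)*1000).round(1))
    F[n]["big"]=0
E
```

```text
== side bench z 0.0006890685154429923
lid 1377 z 0.017997301911347362 (array([521. , 295.9]), array([214.6, 157.1]), 7.02)
 lid handle 181 [0.046  0.0552 0.0595] (array([523.4, 192.6]), array([299.3,  22.4]), -88.26)
box 1667 [0.1186 0.1285 0.1321] (array([579.5, -22.9]), array([216.8, 155.7]), 0.55)
 box dark 1656 (array([568.4, -41.9]), array([235.8, 192. ]), 0.42)
 frcup 103 [376.4 284.7] z 0.0542 [ 0.5257 -0.2665]
 frcup 107 [409.4 308.1] z 0.054 [ 0.5415 -0.3483]
 frcup 108 [335.2 335.9] z 0.0557 [ 0.3828 -0.2938]
 frcup 113 [369.3 363.4] z 0.0558 [ 0.3984 -0.3756]
 boxcup 210 [267.3 149.2] z 0.0179 [0.598  0.2481]
 boxcup 84 [333.4 181. ] z 0.0477 [0.65   0.0182]
 boxcup 9 [292.2 205.8] z 0.1291 [ 0.4832 -0.0275]
frhandle 340 [0.0701 0.0774 0.0802] (array([ 463. , -320.5]), array([94. , 13.1]), -79.68) [ 462.1 -322.2]
== top bench z -0.0025793899863750134
lid 1350 z 0.015394311069280122 (array([516.7, 293.9]), array([210.1, 152. ]), 6.8)
 lid handle 154 [0.0484 0.0536 0.058 ] (array([517.6, 295.2]), array([91.6, 14.7]), -83.36)
box 894 [0.1195 0.1266 0.1313] (array([576.3, -22. ]), array([215.4, 154.3]), 0.44)
 box dark 826 (array([571.6, -23.5]), array([221.6, 150.7]), 0.45)
 frcup 19 [427.  220.6] z 0.0513 [ 0.5375 -0.3474]
 frcup 15 [398.9 222.7] z 0.0402 [ 0.5237 -0.2638]
 frcup 9 [432.1 267.4] z 0.0418 [ 0.3973 -0.3728]
 boxcup 26 [312.4 174.2] z 0.0461 [0.6486 0.0195]
 boxcup 14 [339.3 174.9] z 0.041 [ 0.6565 -0.0653]
 boxcup 8 [339.5 179.2] z 0.0464 [ 0.641  -0.0672]
frhandle 133 [0.0717 0.0757 0.0804] (array([ 460.8, -320.2]), array([94.4, 12.3]), -79.73) [ 460.3 -320.1]
```

```bash
cat >> h.py <<'E'
from math import pi,radians as rad
FR=(.4617,-.3206,rad(10.5)); BX=(.578,-.0225,rad(.5)); LD=(.5193,.2950,rad(6.9))
E
python3 - <<'E'
from plant import robot, kinematics, grab_frame
from h import *
lo,hi=np.array([[-2.59,2.59],[-.33,1.99],[-1.39,1.29],[.1,2.45],[-1.04,4.18],[.21,1.99],[-2.66,2.66]]).T
for k in(1,-1):
    for nm,(x,y,a),zs in(("fr",FR,(.066,.25)),("bx",BX,(.1,.30)),("ld",LD,(.04,.25))):
        for z in zs:
            q=kinematics.inverse_kinematics([x,y,z],[pi,0,a+k*pi/2]);print(k,nm,z,None if q is None else (np.round(q,2),round(min(np.min(q-lo),np.min(hi-q)),2)))
E
```

```text
1 fr 0.066 (array([-0.01,  0.61,  0.74,  1.99, -0.59,  0.77,  1.26]), np.float64(0.45))
1 fr 0.25 (array([-0.14,  0.36,  0.87,  1.83, -0.31,  1.09,  1.03]), np.float64(0.42))
1 bx 0.1 (array([-0.37,  0.51,  0.45,  1.92, -0.31,  0.78,  0.26]), np.float64(0.53))
1 bx 0.3 (array([-0.48,  0.29,  0.56,  1.72, -0.16,  1.18,  0.14]), np.float64(0.62))
1 ld 0.04 (array([-0.73,  0.59,  0.19,  1.9 , -0.17,  0.67, -0.31]), np.float64(0.46))
1 ld 0.25 (array([-0.79,  0.34,  0.26,  1.73, -0.1 ,  1.09, -0.38]), np.float64(0.67))
-1 fr 0.066 (array([-0.22,  0.8 ,  1.11,  2.  , -0.91,  0.95, -1.59]), np.float64(0.13))
-1 fr 0.25 (array([-0.29,  0.45,  1.12,  1.84, -0.45,  1.14, -1.97]), np.float64(0.17))
-1 bx 0.1 (array([-0.78,  0.75,  1.11,  1.94, -0.82,  0.99, -2.41]), np.float64(0.18))
-1 bx 0.3 (array([-0.91,  0.51,  1.27,  1.74, -0.51,  1.28, -2.65]), np.float64(0.01))
-1 ld 0.04 (array([-0.29,  0.62, -0.4 ,  1.87,  0.35,  0.72,  2.37]), np.float64(0.29))
-1 ld 0.25 (array([-0.32,  0.36, -0.35,  1.7 ,  0.14,  1.11,  2.55]), np.float64(0.11))
```

Run:
```python
from plant import robot, kinematics, grab_frame
from h import *
x,y,a=FR;o=[pi,0,a+pi/2]
robot.grip(.6);robot.goto([x,y,.22],o)
print(robot.sense()["t"])
robot.move_straight([x,y,.10],vel=.2)
print("contact",robot.move_straight([x,y,.066],vel=.05,contact_N=6),robot.sense()["tcp_pos"])
robot.grip(0,60);s=robot.sense();print(s["opening"],s["gripper_force"],s["wrist_force"],s["tcp_pos"])
robot.move_straight([x,y,.08],vel=.03);robot.sleep(.2);s=robot.sense();print("lift",s["opening"],s["gripper_force"],s["wrist_force"],s["torque"])
robot.move_straight([x,y,.26],vel=.12);robot.sleep(.3)
im=[]
for n in("side","top"):
    f=grab_frame(n);np.savez(f"g_{n}.npz",**f);im.append(f["image"])
cv2.imwrite("pics/lift.png",np.vstack([im[0][100:400,200:640],im[1][100:400,200:640]])[:,:,::-1]);print(robot.sense()["t"],robot.sense()["wrist_force"])
```

```text
3.8417
contact False [ 0.46174234 -0.32080169  0.06605582]
0.12578432240451273 58.56607496738434 [0.03839221 0.49091612 3.73266467] [ 0.46221876 -0.32065546  0.06646891]
lift 0.1257407525896835 58.3795166015625 [ 0.49135972  0.19407502 -6.86758828] [ 0.01629184 -0.00649561 -0.02529749]
8.7333 [-0.153686    0.51172499 -6.22972713]
```

View pics/lift.png

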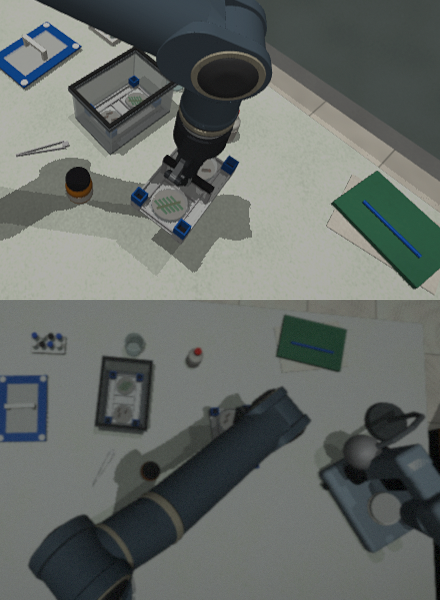

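The frame hangs from the jaws with both dishes still in it. In the side view three cups are visible, at about (338,297), (382,329) and (432,264). Next I'll check its pose in hand.

Run:
```python
from plant import robot, kinematics, grab_frame
from h import *
f=dict(np.load("g_side.npz"));P=cloud(f)
m=win(blue(f),325,445,250,345)
for a,c,l in comps(m): z=np.median(P[l][:,2]);print(a,c.round(1),"z",z.round(4),np.percentile(P[l][:,2],[90]).round(4),cast(f,c,z)[0,:2].round(4),cast(f,c,.25)[0,:2].round(4))
x,y,_=BX;o=[pi,0,BX[2]+pi/2]
robot.goto([x,y,.28],o);robot.sleep(.3);s=robot.sense();print(s["t"],s["tcp_pos"],s["tcp_rot"],s["opening"],s["wrist_force"])
im=[]
for n in("side","top"):
    f=grab_frame(n);np.savez(f"k_{n}.npz",**f);im.append(f["image"])
cv2.imwrite("pics/over.png",cv2.resize(np.hstack([im[0][60:310,200:450],im[1][60:310,200:450]]),None,fx=1.6,fy=1.6)[:,:,::-1])
```

```text
179 [429.4 264.8] z 0.246 [0.2524] [ 0.5392 -0.3488] [ 0.5369 -0.3497]
197 [339.  296.2] z 0.247 [0.2526] [ 0.3812 -0.2934] [ 0.3802 -0.2943]
194 [381.5 328.6] z 0.2479 [0.2523] [ 0.3963 -0.3754] [ 0.3955 -0.3758]
10.25 [ 0.5778475  -0.02360353  0.28008089] [ 3.14147218e+00 -4.63059533e-05  1.57768976e+00] 0.12932005472338887 [-0.30447041 -0.46349419 -5.40442643]
```

View pics/over.png

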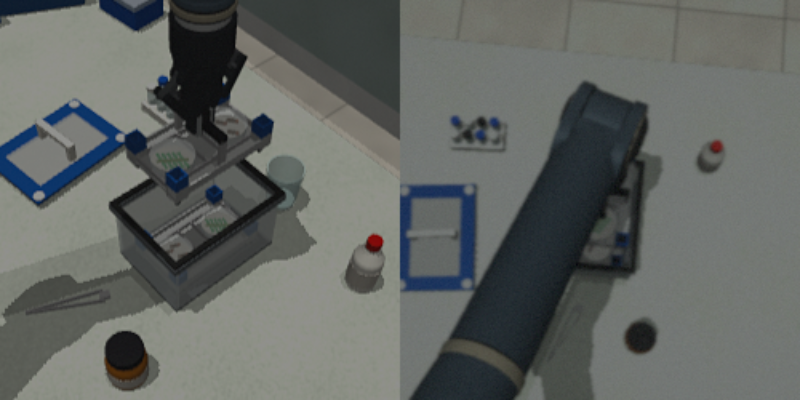

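The frame is level above the box, with its cups at crop positions (135,140), (177,178) and (262,125). I'll check its centre against the box in this view, then lower with contact sensing.

Run:
```python
from plant import robot, kinematics, grab_frame
from h import *
f=dict(np.load("k_side.npz"));P=cloud(f)
for a,c,l in comps(win(blue(f),275,375,120,185)): z=np.median(P[l][:,2]);print(a,c.round(1),"z",z.round(4),cast(f,c,z)[0,:2].round(4))
x,y=.578,-.0218
robot.move_straight([x,y,.16],vel=.15);robot.sleep(.3);s=robot.sense();print(s["t"],s["tcp_pos"],s["wrist_force"])
# seated: TCP about .066+.036=.102; pin tips reach the mouths at about .118
c=robot.move_straight([x,y,.1215],vel=.08,contact_N=5);s=robot.sense();print("A",c,s["tcp_pos"],s["wrist_force"])
if not c:
    c=robot.move_straight([x,y,.100],vel=.02,contact_N=5);s=robot.sense();print("B",c,s["tcp_pos"],s["wrist_force"],s["torque"],s["t"])
```

```text
15 [339.1 122.5] z 0.2579 [0.6481 0.0088]
141 [363.4 138.4] z 0.2659 [ 0.6489 -0.0669]
148 [283.8 148.3] z 0.2655 [0.5025 0.0161]
160 [310.5 171.6] z 0.266 [ 0.5046 -0.0684]
76 [333.4 180.4] z 0.0478 [0.6512 0.0195]
11.6 [ 0.57830096 -0.02175004  0.16058559] [-0.1733263   1.17692454 -5.86185956]
A False [ 0.57806406 -0.02205077  0.12123351] [ 0.90081061  0.93497022 -5.48490726]
B True [ 0.57781657 -0.02171578  0.10252448] [-0.76324574  0.15081941  5.99553827] [-0.01724864  0.06018127 -0.01024535] 13.1083
```

Contact came at TCP z 0.1025, which matches the seated height. I'll release, back off and check.

Run:
```python
from plant import robot, kinematics, grab_frame
from h import *
robot.grip(.45);robot.sleep(.4);s=robot.sense();print(s["opening"],s["wrist_force"])
robot.move_straight([.578,-.0218,.25],vel=.15)
x,y,a=LD
robot.goto([x,y,.2],[pi,0,a+pi/2]);print(robot.sense()["t"])
im=[]
for n in("side","top"):
    f=grab_frame(n);np.savez(f"s_{n}.npz",**f);im.append(f["image"]);P=cloud(f)
    w=(260,390,140,260) if n=="side" else (288,360,148,240)
    for A,c,l in comps(win(blue(f),*w)): z=np.median(P[l][:,2]);print(n,A,c.round(1),"z",z.round(4),cast(f,c,z)[0,:2].round(4))
    g=win(dark(f,90),*w)&(P[...,2]>.09)&(P[...,2]<.113)&(abs(P[...,0]-.578)<.03)&(abs(P[...,1]+.022)<.05);print(n,"handle",g.sum(),np.percentile(P[g][:,2],[50,95]),rect(P[g][:,:2]) if g.any() else 0)
cv2.imwrite("pics/seated.png",cv2.resize(np.hstack([im[0][130:270,250:400],im[1][130:270,250:400]]),None,fx=2.6,fy=2.6)[:,:,::-1])
```

```text
0.4499827046002469 [-0.96384758  1.01826083  0.59381546]
16.2667
side 205 [267.5 149.3] z 0.0181 [0.5981 0.2473]
side 96 [333.4 170.5] z 0.0891 [0.6488 0.0192]
side 60 [354.9 188.4] z 0.0906 [ 0.6504 -0.0594]
side 66 [289.2 198.5] z 0.0893 [0.5075 0.0189]
side 39 [310.2 218.5] z 0.09 [ 0.5094 -0.0591]
side handle 121 [0.10909939 0.11284175] (array([576.8, -22.2]), array([95.1, 13.7]), -89.7)
top 26 [312.  171.2] z 0.09 [0.6456 0.0197]
top 8 [339.  171.2] z 0.0836 [ 0.6561 -0.0625]
top 15 [340.  175.7] z 0.089 [ 0.6407 -0.0668]
top 21 [305.8 218.6] z 0.0888 [0.498  0.0221]
top 18 [336.4 221.8] z 0.0879 [ 0.4982 -0.0697]
top handle 115 [0.10992774 0.11276831] (array([574.8, -22.7]), array([92.3, 12.8]), -89.86)
```

View pics/seated.png

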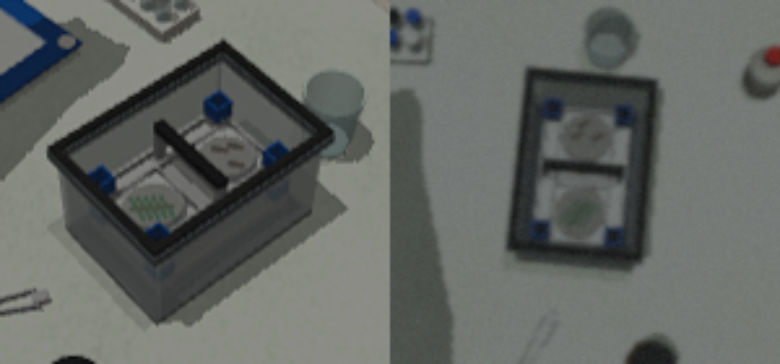

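The frame is seated: four blue cups at one height (about 0.090) and a level handle at 0.110, with both dishes in. Now the lid.

Run:
```python
from plant import robot, kinematics, grab_frame
from h import *
x,y,a=LD;o=[pi,0,a+pi/2]
robot.grip(.6);robot.move_straight([x,y,.08],vel=.15)
print("contact",robot.move_straight([x,y,.043],vel=.05,contact_N=6))
robot.grip(0,60);s=robot.sense();z0=s["tcp_pos"][2];print(s["opening"],s["gripper_force"],s["tcp_pos"])
robot.move_straight([x,y,.06],vel=.03);robot.move_straight([x,y,.23],vel=.15)
x,y=.579,-.022
robot.goto([x,y,.23],[pi,0,BX[2]+pi/2]);robot.sleep(.3);s=robot.sense();print(s["t"],s["tcp_pos"],s["tcp_rot"],s["opening"],s["wrist_force"],s["torque"])
im=[]
for n in("side","top"):
    f=grab_frame(n);np.savez(f"l_{n}.npz",**f);im.append(f["image"]);P=cloud(f)
    m=blue(f)&(P[...,2]>.17)&(abs(P[...,0]-.578)<.15)&(abs(P[...,1]+.02)<.12);z=np.median(P[m][:,2]);print(n,"lid",m.sum(),np.percentile(P[m][:,2],[5,50,95]),rect(cast(f,pix(m),z)[:,:2]))
cv2.imwrite("pics/lidover.png",cv2.resize(np.hstack([im[0][80:290,230:430],im[1][80:290,230:430]]),None,fx=2,fy=2)[:,:,::-1])
```

```text
contact False
0.15125956122533854 59.12773311138153 [0.51985673 0.29518619 0.04354992]
22.4417 [ 0.57908614 -0.02090557  0.22989875] [-3.14141873e+00 -1.10878373e-04  1.58137097e+00] 0.1490180023314693 [-0.42103124 -0.07045127 -3.18125345] [ 0.00558037 -0.01796242 -0.01639295]
side lid 2103 [0.20270757 0.20466116 0.20671144] (array([609.8, 255.2]), array([733.6, 229.8]), 83.65)
top lid 811 [0.1987708  0.20228135 0.20558056] (array([564.7, -41.8]), array([191.5, 110.2]), 0.57)
```

View pics/lidover.png

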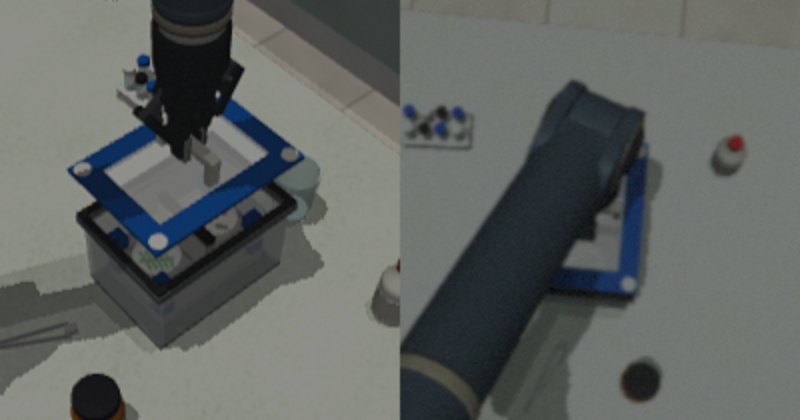

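The lid hangs level over the box. Its white corner pads sit at about (271.5,164), (309,200.5) and (375,157.5) in side-view pixels.

Run:
```python
from h import *
f=dict(np.load("l_side.npz"));P=cloud(f);g=f["image"].min(-1)
m=blue(f)&(abs(P[...,2]-.2045)<.012);m=max(comps(m),key=lambda t:t[0])[2];print("side lid",m.sum(),rect(cast(f,pix(m),.2045)[:,:2]))
C=[]
for u,v in((271.5,164),(309,200.5),(375,157.5)):
    w=win(g>110,int(u)-8,int(u)+9,int(v)-7,int(v)+8)&(P[...,2]>.19);c=pix(w).mean(0);C.append(cast(f,c,.2045)[0,:2]);print(w.sum(),c.round(1),C[-1].round(4))
print("centre",(C[0]+C[2])/2,"yaw",np.degrees(np.arctan2(*(C[2]-C[1])[::-1])))
f=dict(np.load("l_top.npz"));P=cloud(f)
```

```text
side lid 2071 (array([579.1, -20.8]), array([215.3, 155.1]), 0.08)
30 [270.1 163.5] [0.4845 0.0484]
57 [308.5 200.4] [ 0.4859 -0.0841]
1 [378. 156.] [ 0.6838 -0.0858]
centre [ 0.58415872 -0.0186748 ] yaw -0.488156843114117
```

Run:
```python
from plant import robot, kinematics, grab_frame
from h import *
x,y=.5794,-.0226
robot.move_straight([x,y,.185],vel=.1);robot.sleep(.3);s=robot.sense();print(s["t"],s["tcp_pos"],s["wrist_force"])
c=robot.move_straight([x,y,.159],vel=.02,contact_N=4);s=robot.sense();print(c,s["t"],s["tcp_pos"],s["wrist_force"],s["torque"])
```

```text
23.4417 [ 0.57969538 -0.0226061   0.18551038] [-0.03282214 -0.82015037 -3.30650981]
True 24.5083 [ 0.57930314 -0.02254251  0.16150922] [-0.16493864  0.24582954  4.95338147] [ 0.05331871  0.04027585 -0.00252164]
```

Contact came at TCP z 0.1615, exactly where resting on the seal should be. I'll release, retreat and measure.

Run:
```python
from plant import robot, kinematics, grab_frame
from h import *
robot.grip(.5);robot.sleep(.4)
robot.move_straight([.5794,-.0226,.24],vel=.15)
robot.goto([.42,-.22,.26],[pi,0,pi/2]);robot.grip(0)
im=[]
for n in("side","top"):
    f=grab_frame(n);np.savez(f"p_{n}.npz",**f);im.append(f["image"]);P=cloud(f)
    m=blue(f)&(P[...,2]>.115)&(P[...,2]<.16)&(abs(P[...,0]-.578)<.15)&(abs(P[...,1]+.02)<.12);z=np.median(P[m][:,2])
    print(n,"lid",m.sum(),np.percentile(P[m][:,2],[5,50,95]).round(4),rect(cast(f,pix(m),z)[:,:2]))
    X=P[m];A=np.c_[X[:,0]-.579,X[:,1]+.0225,np.ones(len(X))];print("plane",np.linalg.lstsq(A,X[:,2],rcond=None)[0].round(4))
print(robot.sense()["t"])
cv2.imwrite("pics/lidset.png",cv2.resize(np.hstack([im[0][100:290,230:430],im[1][100:290,230:430]]),None,fx=2,fy=2)[:,:,::-1])
```

```text
side lid 1073 [0.1338 0.1362 0.1384] (array([579.3, -22. ]), array([216.7, 153.8]), -0.62)
plane [0.0002 0.002  0.1362]
top lid 1625 [0.1296 0.1337 0.1376] (array([574.7, -22.9]), array([213.1, 151. ]), 0.59)
plane [-0.0009 -0.0002  0.1336]
27.5667
```

View pics/lidset.png

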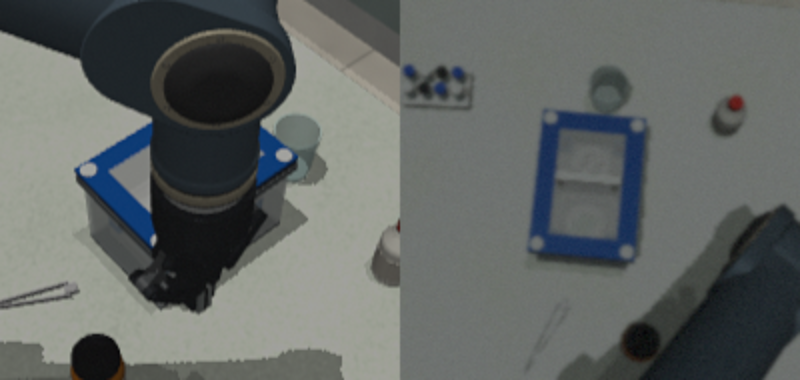

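The lid rests flat (top at 0.136, about 1 mm off the box centre) with its white pads visible. Now I'll press the corners with shut fingers, starting with one and checking the stop height.

```bash
cat >> h.py <<'E'
def press(robot,sx,sy,N=22):
    c,s=np.cos(BX[2]),np.sin(BX[2]);x,y=.5793+c*.095*sx-s*.065*sy,-.0225+s*.095*sx+c*.065*sy
    o=[pi,0,BX[2]+pi/2];z=robot.sense()["tcp_pos"][2]
    robot.goto([x,y,.172],o)if z<.24 else (robot.goto([x,y,.24],o),robot.move_straight([x,y,.172],vel=.15))
    robot.sleep(.2)
    h=robot.move_straight([x,y,.152],vel=.06,contact_N=15)
    h=h or robot.move_straight([x,y,.136],vel=.015,contact_N=N)
    s=robot.sense();print((sx,sy),h,"t",round(s["t"],2),"tip z",(s["tcp_pos"][2]-robot.nose_length).round(4),s["tcp_pos"].round(4),s["wrist_force"].round(1))
    robot.move_straight([x,y,.172],vel=.1)
E
python3 - <<'E'
from plant import robot, kinematics, grab_frame
from h import *
press(robot,-1,-1)
robot.sleep(.1)
f=grab_frame("top");P=cloud(f)
m=blue(f)&(P[...,2]>.11)&(P[...,2]<.16)&(abs(P[...,0]-.578)<.12)&(abs(P[...,1]+.02)<.09)
X=P[m];print(m.sum())
for sx in(1,-1):
  for sy in(1,-1):
    k=(abs(X[:,0]-.577-sx*.085)<.03)&(abs(X[:,1]+.0225-sy*.06)<.025);print(sx,sy,k.sum(),np.median(X[k][:,2]).round(4) if k.any() else None)
E
```

```text
(-1, -1) True t 30.26 tip z 0.1309 [ 0.485  -0.0886  0.1419] [-2.2 -0.1  8.5]
936
1 1 132 0.1334
1 -1 130 0.1334
-1 1 154 0.1338
-1 -1 0 None
```

The first corner stopped hard near home (tip at 0.1309) while the others stay at about 0.1335 in the top view, the same as before. Pressing the rest.

Run:
```python
from plant import robot, kinematics, grab_frame
from h import *
for s in((-1,1),(1,1),(1,-1)): press(robot,*s)
robot.move_straight([*robot.sense()["tcp_pos"][:2],.25],vel=.15)
robot.goto([.40,-.30,.28],[pi,0,pi/2])
im=[]
for n in("side","top"):
    f=grab_frame(n);im.append(f["image"]);P=cloud(f)
    m=blue(f)&(P[...,2]>.112)&(P[...,2]<.155)&(abs(P[...,0]-.578)<.15)&(abs(P[...,1]+.02)<.12);z=np.median(P[m][:,2])
    X=P[m];A=np.c_[X[:,0]-.579,X[:,1]+.0225,np.ones(len(X))];print(n,m.sum(),rect(cast(f,pix(m),z)[:,:2]),"plane",np.linalg.lstsq(A,X[:,2],rcond=None)[0].round(4))
print(robot.sense()["t"])
cv2.imwrite("pics/pressed.png",np.hstack([im[0][60:400,200:600],im[1][60:400,200:600]])[:,:,::-1])
```

```text
(-1, 1) True t 32.91 tip z 0.1305 [0.4838 0.0418 0.1415] [-2.1  0.2  8.3]
(1, 1) True t 35.67 tip z 0.131 [0.6743 0.0435 0.142 ] [-0.8  0.8  6. ]
(1, -1) True t 38.26 tip z 0.1302 [ 0.6752 -0.0869  0.1412] [-0.5  1.1  4.6]
side 1081 (array([522.3, -22.5]), array([154.9, 101.3]), -89.2) plane [0.0031 0.001  0.1305]
top 1602 (array([574.6, -23.1]), array([213.7, 151.1]), 0.49) plane [ 0.     -0.0002  0.1278]
40.8083
```

View pics/pressed.png

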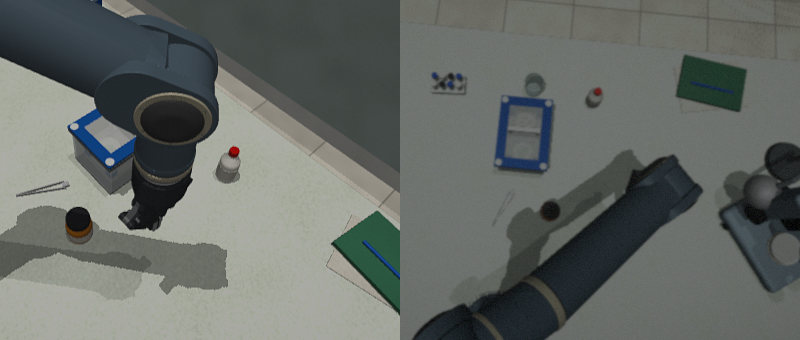

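The pressed lid is flat: it dropped 5.7 to 5.8 mm in both views, has no tilt, and is centred. The bystanders look in place, so I'm handing in.

```bash
python3 -c "
from plant import robot, kinematics, grab_frame
print(robot.close_job())"
```

```text
the job is handed in; nothing more can be done
None
```

I handed the job in at about 41 s of the 72 s allowed, with the frame seated in the cups, its dishes in place, and the lid pressed home at all four corners and flat; no verdict came back, so this rests on my camera and force readings.

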